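# Square a picture board in the corner press and hold the press down

### The arm

A 6-joint arm with a two-finger parallel gripper is mounted at the origin on the work surface. World frame = base frame: x ahead of the robot, y to its left, z up, the work surface at z = 0. Lengths are in m, angles in rad, forces in N, time in s.
With the tool pointing down it reaches from about 0.35 to 0.775 m from the base axis. Payload 5.5 kg.
Tool frame: the origin (TCP) lies at the very end of the fingers, on their centre line; the grasp point (between the pads) lies 19 mm behind it (grip_point_offset is the distance from the TCP to the grasp point, in m); z points along the fingers, y is the direction in which the jaws open and shut (so a half turn about z gives the same grasp; the last joint's range is limited). The gripper opens to 85 mm and grips with 20 to 120 N. Pads are 22 mm wide; open, the fingers measure 114 mm over their backs; the gripper's body (76 mm by 85 mm) begins 54 mm behind the grasp point. The pads swing forward as they close: fully open they stand 13 mm farther back than shut.
Start: joints at [1.05, 0.313, 0.046, 1.304, 0, 1.431], TCP at [0.214, 0.534, 0.231] pointing down, gripper open.
Joint ranges: [-2.76, 2.76], [-0.86, 1.69], [-1.03, 1.26], [-2.2, 2.34], [-1.47, 1.5], [-3.14, 3.14]. Speed limits (rad/s): [2.57, 2.57, 3.14, 3.14, 3.14, 3.14].

### API

Orientations are given as a unit quaternion [w, x, y, z].
In Python, from workcell import * gives the robot as it stands.
- The arm moves only by the shell command python3 -m crank 'ROWS' [OPENING] [FORCE]. ROWS is a JSON object of lists of equal length, an entry for each row: "travel": the shift along the tool's x, y, z in units of 40 mm (1.0 is 40 mm), a list of three; "turn": the turn about the tool's z in rad. In form: {"travel": [[x, y, z], ...], "turn": [turn, ...]}. A call has 1 to 5 rows; each row is the pose to reach, as a shift and turn from the pose commanded when the call began, along the tool's axes at that moment; what a row does not reach only later rows make up. A row lasts 1/12 s, in which the tool goes at most 41.7 mm and 7.16 degrees, less where a joint would pass 70% of its speed; a pose out of reach is approached as far as the arm can. A call with a gripper value outside its range is refused whole. OPENING is the finger opening in mm, from 0 to 85.4, set as the call begins (- or left out, the last holds). The fingers move at their own pace and stop on an object; FORCE is the grip in N (left out, the last holds). Time passes only in rows, so rows that repeat a pose let the fingers close. It gives the time, the measured TCP pose, the force and the opening at its end, in the units of the state.
- get_state(): the state, without advancing time (a new reading comes with each control period).
- read_camera(name): name is "scene" or "side" or "wrist"; returns a dict with "image" (420x560x3 uint8, red, green, blue), "K" (3x3 intrinsics, pixels), "R" (3x3) and "t" (3): a world point X has camera coordinates R X + t. Camera axes: x right, y down, z forward; pixel columns grow to the right and rows downward; lengths in m; the calibration is good to about 2 mm. A picture is of the moment at which its call begins. There is no depth.
- hand_in(): hands the job in, once; it reports no verdict.
The state is a dict: "clock": time; "joint_pos": joint angles; "qvel": joint speeds; "tau": joint torques, N m; "tcp_pos": TCP position; "orientation": TCP orientation; "wrist_force": force on the tool from outside, world axes, zero at the start; "ft_torque": the same for the moment, N m; "finger_gap": finger opening in m.
Only numpy, scipy, OpenCV 4.12 (cv2) and the standard library are available. Lean on these libraries where they do the work, as an engineer would, in place of code of your own. Each camera call takes 0.05 s, during which the arm holds its last target. There are 200 camera calls.

### The job

Push the loose picture board lying on the corner press until it sits square and flush in the corner of both wooden fences. Then press the sprung wooden knob above that corner about 15 mm down, so that its rubber foot holds the board there, never down to the end of its 25 mm stroke, and finish while still holding it pressed: do not let go. Leave the bowls, tools, bottle and spare board standing around as they are.

Things in the scene. Friction and masses are not known exactly. Their poses are not given: they have to be found in the camera images.
- board_centre (a point): centre (half-way up) of the picture board: a loose flat plywood panel 160 x 120 x 12 mm, 0.1 to 0.25 kg, with a sand picture on top; its x axis lies along the 160 mm side, y along the 120 mm side, z up. It lies flat on the base of the corner press, its centre 30 to 60 mm short of its seat in x and in y and turned by up to 0.25 rad, and is too wide to grasp flat: push its edges
- corner (a point): inner corner of the fixed corner press, on top of its base. x of this frame points square to the far fence, y square to the left fence, z up; the fences' inner faces lie at x = 0 and y = 0. Seated, the board's 160 mm side lies along the left fence and its centre is at x = -80, y = -60, z = +6 mm in this frame. The knob and foot hang above x = -28, y = -28 mm
- jig: the corner press: plywood base 280 x 330 x 12 mm lying on the table, origin under it, 100 mm in x and 90 mm in y short of the corner, same axes. Fences 25 mm wide, 25 mm high above the base: far one 205 mm long, left one 200 mm. A steel column outside the corner carries a diagonal arm (underside 40, top 52 mm above the base) with the sprung plunger
- knob_top (a point): round dark wooden mushroom knob, 40 mm across and 18 mm high, on top of the plunger; this point is the centre of its top face, 97 mm above the press base (109 mm above the table) when not pressed; z up
- plunger (a joint): travel of the knob and its 10 mm stem straight down, m: 0 at rest, 0.025 at the bottom stop. A spring drives it back up: 2.5 N at rest plus 0.25 N for each mm. From about 8 mm on the foot rests on the board and its own spring adds 2 N plus 0.5 N per mm, so about 12 N is needed at 15 mm
- foot: rubber-faced steel foot, 28 mm across and 12 mm high, sprung on the lower end of the plunger; at rest 8 mm above a board lying on the base; origin at the centre of its underside
- board: the same picture board; origin at the centre of its underside
- bowl_big: bystander: gourd bowl, 150 mm across, 65 mm high, on the table left of the press; origin under its foot
- bowl_small: bystander: small gourd bowl, 64 mm across, 30 mm high, on the press base outside the left fence; origin under its foot
- bowl_right: bystander: gourd bowl, 120 mm across, 50 mm high, on the table right of the press; origin under its foot
- palette_knife: bystander: spatula 200 mm long lying on the table just right of the press, roughly along the press's x; origin at its middle, underneath
- brush: bystander: brush 180 mm long lying on the table to the left, nearer the robot; origin at its middle, underneath
- glue: bystander: white bottle 52 mm across, 120 mm high, standing on the table beyond the far fence of the press; origin under its base
- spare_board: bystander: smaller picture board 100 x 90 x 10 mm lying on the table to the right; origin at the centre of its underside
Things that resemble listed ones, but are neither listed nor needed, are in the scene too. What is shaped like the board but grey is not meant.

How it is judged:
By the outcome, as a careful person would: the job done as asked, in the order asked, and still so for the second after the job is handed in, while the arm keeps its last pose, push and grip.
It also fails if it takes over 72 s, if anything falls off the work surface, if the arm or the gripper's body presses on something with over 40 N, if the wrist force passes 120 N, or if a joint passes its speed limit or range.

## Working session

There is one attempt and no reset: what is moved stays moved. The work goes in short steps, Python scripts to look and compute and a shell command to move; the robot and the scene stay as the last step left them, time stands still between calls to the robot, and variables do not carry over. Pictures are saved under pics/ and viewed, about 8 in all and at most 12, crops included, and the job is handed in when it is done.

```bash
mkdir -p pics; ls
python3 - <<'E'
from workcell import *
import cv2,numpy as np
s=get_state();print(s)
for n in("scene","side"):
    c=read_camera(n);cv2.imwrite(f"pics/{n}0.png",c["image"][:,:,::-1]);print(n,c["K"],c["R"],c["t"])
E
```

```text
pics
{'clock': 0.0, 'joint_pos': array([1.05040080e+00, 3.14017460e-01, 4.49781698e-02, 1.30362257e+00,
       1.94804556e-05, 1.43119470e+00]), 'qvel': array([ 0.00168033,  0.00131544,  0.00057788,  0.00068168, -0.00257009,
       -0.00035061]), 'tau': array([-7.47812119e-04, -4.80627322e+01,  2.98534244e+01,  1.91447436e-02,
       -1.25901861e-04,  3.86108681e-06]), 'tcp_pos': array([0.2134461 , 0.5333549 , 0.23039886]), 'orientation': array([-3.11469680e-04,  1.89248611e-01,  9.81928762e-01, -8.79280172e-04]), 'wrist_force': array([-0.40612641, -0.32237123, -0.27689224]), 'ft_torque': array([-0.01428306, -0.08599998, -0.00612353]), 'finger_gap': 0.08576655750004401}
scene [[520.26390614   0.         269.9986973 ]
 [  0.         520.26390614 212.86946975]
 [  0.           0.           1.        ]] [[-0.83747429  0.54634772 -0.01187361]
 [ 0.32027343  0.47309741 -0.82073368]
 [-0.44278859 -0.69114616 -0.57118758]] [ 0.45140685 -0.06535679  1.63085955]
side [[479.84780183   0.         274.94468829]
 [  0.         479.84780183 210.85294396]
 [  0.           0.           1.        ]] [[ 0.93663314 -0.34983076  0.01835206]
 [-0.24344555 -0.68768005 -0.68398129]
 [ 0.25189804  0.63617182 -0.72926867]] [-0.4873642   0.15577921  1.30961211]
```

View pics/scene0.png

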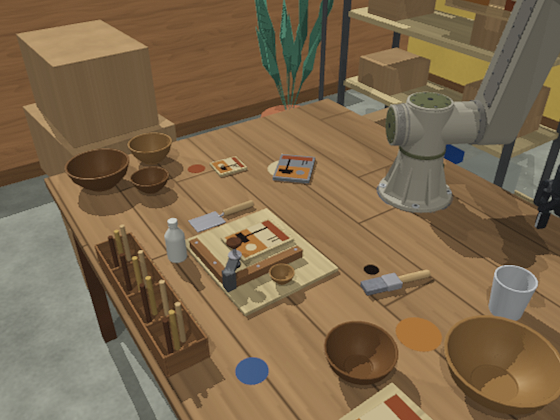

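View pics/side0.png

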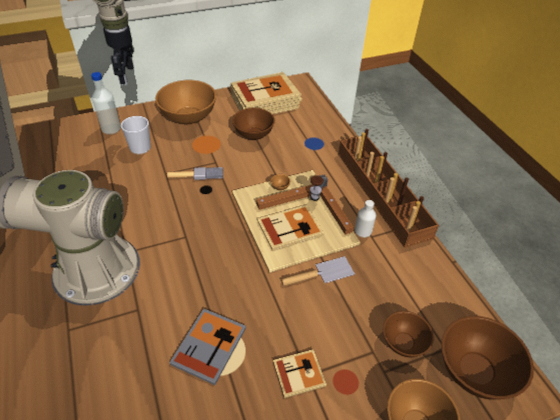

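The scene view shows the press at about (262,258), with its knob at (233,243). In the side view the press base spans roughly (233,190) to (358,243), the knob is at (318,182) and the board is at (290,228). I'll get rough positions from these, then zoom in.

```bash
cat > h.py <<'E'
from workcell import *
import cv2,numpy as np
def ray(c,px,z):
    d=c["R"].T@np.linalg.inv(c["K"])@np.array([px[0],px[1],1.]);o=-c["R"].T@c["t"]
    return o+d*(z-o[2])/d[2]
def proj(c,X):
    p=c["K"]@(c["R"]@np.asarray(X,float)+c["t"]);return p[:2]/p[2]
def grab(n,f=None):
    c=read_camera(n)
    if f: cv2.imwrite(f"pics/{f}.png",c["image"][:,:,::-1])
    return c
E
python3 - <<'E'
from h import *
c=grab("side")
for p in [(233,190),(306,172),(358,243),(275,268)]: print(p,ray(c,p,.012))
im=c["image"][155:285,215:385,::-1]
cv2.imwrite("pics/sidecrop.png",cv2.resize(im,None,fx=4.5,fy=4.5,interpolation=2))
w=grab("wrist");print(w["R"],w["t"]-0, "wrist cam pos",-w["R"].T@w["t"],w["K"])
E
```

```text
(233, 190) [0.43718199 0.15523335 0.012     ]
(306, 172) [0.68730675 0.15655853 0.012     ]
(358, 243) [ 0.70990616 -0.17031698  0.012     ]
(275, 268) [ 0.45570191 -0.17285205  0.012     ]
[[ 0.37032896  0.92889993 -0.00117875]
 [ 0.88154692 -0.35104996  0.31565638]
 [ 0.29279939 -0.11793582 -0.94887284]] [-0.57381338 -0.04264246  0.38182532] wrist cam pos [0.13829282 0.56307646 0.37508765] [[306.02125074   0.         277.29815569]
 [  0.         306.02125074 211.43670467]
 [  0.           0.           1.        ]]
```

View pics/sidecrop.png

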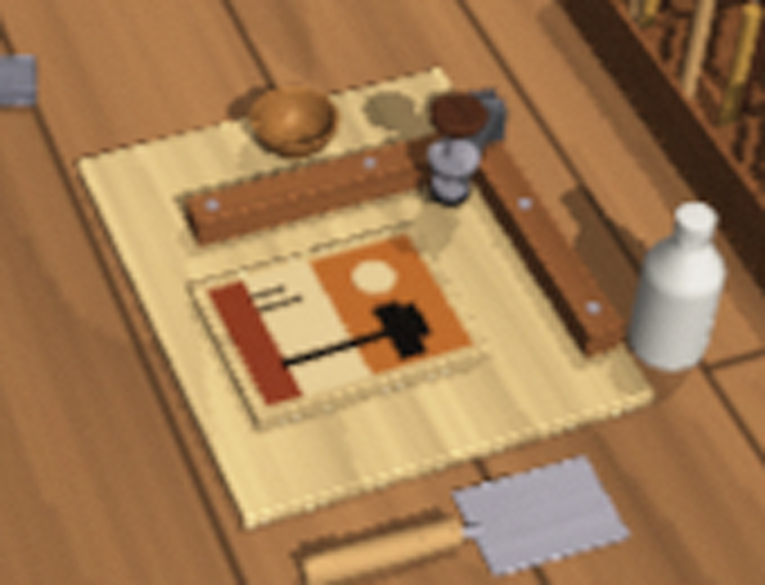

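The crop clearly shows the base outline with corners at about (80,160), (440,68), (652,398) and (248,525). The board is at (190,283), (415,222), (487,352) and (260,415), and the knob at (458,115). I'll estimate the jig and board from these, then plan a closer wrist look.

```bash
cat >> h.py <<'E'
from scipy.spatial.transform import Rotation as Ro
def rect(P):
    "centre, yaw of long direction from corners nl, fl, fr, nr (x toward far, y toward left)"
    nl,fl,fr,nr=[np.array(p[:2]) for p in P]
    ex=(fl-nl)+(fr-nr); ey=(nl-nr)+(fl-fr)
    e=ex+np.array([ey[1],-ey[0]])
    return (nl+fl+fr+nr)/4, np.arctan2(e[1],e[0]), [np.linalg.norm(v) for v in (fl-nl,fr-nr,nl-nr,fl-fr)]
def go(p,yaw):
    "print travel units/turn from current pose; yaw = world heading of tool x"
    s=get_state();q=s["orientation"];R=Ro.from_quat(q[[1,2,3,0]]).as_matrix()
    t=R.T@(np.array(p)-s["tcp_pos"])/.04
    y0=np.arctan2(R[1,0],R[0,0]);d=-((yaw-y0+np.pi)%(2*np.pi)-np.pi)
    print("travel",t.round(3),"turn",round(d,3),"clock",round(s["clock"],2))
E
python3 - <<'E'
from h import *
c=grab("side")
f=lambda L,z:[ray(c,(x/4.5+215,y/4.5+155),z) for x,y in L]
print(rect(f([(80,160),(440,68),(652,398),(248,525)],.012)))
print(rect(f([(190,283),(415,222),(487,352),(260,415)],.024)))
go([.50,0,.26],np.pi+.03)
E
```

```text
(array([ 0.57526526, -0.01067585]), np.float64(0.013355215205624252), [np.float64(0.2762816461702599), np.float64(0.2753436508543279), np.float64(0.33293782421967016), np.float64(0.3312801032219516)])
(array([ 0.54805172, -0.05197716]), np.float64(0.00785634681704997), [np.float64(0.16106614598622732), np.float64(0.1543544724399287), np.float64(0.11929108046513126), np.float64(0.12154178239389651)])
travel [-11.605  -9.724  -0.722] turn -0.411 clock 0.25
```

```bash
R='{"travel":[[-0.77,-0.65,-0.05],[-1.55,-1.3,-0.1],[-2.32,-1.94,-0.15],[-3.1,-2.6,-0.2],[-3.87,-3.24,-0.24]],"turn":[0,0,0,0,0]}'; 
python3 -m crank '{"travel":[[-0.77,-0.65,-0.05],[-1.55,-1.3,-0.1],[-2.32,-1.94,-0.15],[-3.1,-2.6,-0.2],[-3.87,-3.24,-0.24]],"turn":[0,0,0,0,0]}' 45
python3 -m crank '{"travel":[[-0.77,-0.65,-0.05],[-1.55,-1.3,-0.1],[-2.32,-1.94,-0.15],[-3.1,-2.6,-0.2],[-3.87,-3.24,-0.24]],"turn":[0,0,0,0,0]}'
python3 -m crank '{"travel":[[-0.77,-0.65,-0.05],[-1.55,-1.3,-0.1],[-2.32,-1.94,-0.15],[-3.1,-2.6,-0.2],[-3.87,-3.24,-0.24]],"turn":[-0.1,-0.2,-0.3,-0.41,-0.41]}'
python3 -m crank '{"travel":[[0,0,0],[0,0,0]],"turn":[0,0]}'
python3 - <<'E'
from h import *
go([.50,0,.26],np.pi+.03)
c=grab("wrist","w1")
cv2.imwrite("pics/w1.png",cv2.resize(c["image"][:,:,::-1],(800,600)))
E
```

```text
clock: 0.67
tcp_pos: [0.3095, 0.3543, 0.241]
orientation: [0.0, 0.189, 0.982, 0.0]
wrist_force: [0.3, 0.2, 0.2]
finger_gap: 0.0449
clock: 1.08
tcp_pos: [0.4053, 0.1762, 0.2509]
orientation: [0.0, 0.189, 0.982, 0.0]
wrist_force: [0.1, 0.5, 0.4]
finger_gap: 0.045
clock: 1.5
tcp_pos: [0.5009, -0.0018, 0.2604]
orientation: [0.0, -0.017, 1.0, 0.0]
wrist_force: [0.2, 1.0, 0.6]
finger_gap: 0.0449
clock: 1.67
tcp_pos: [0.501, -0.0018, 0.2596]
orientation: [-0.0, -0.012, 1.0, 0.0]
wrist_force: [-0.7, 0.7, 1.1]
finger_gap: 0.0448
travel [ 0.025  0.045 -0.009] turn -0.005 clock 1.67
```

View pics/w1.png

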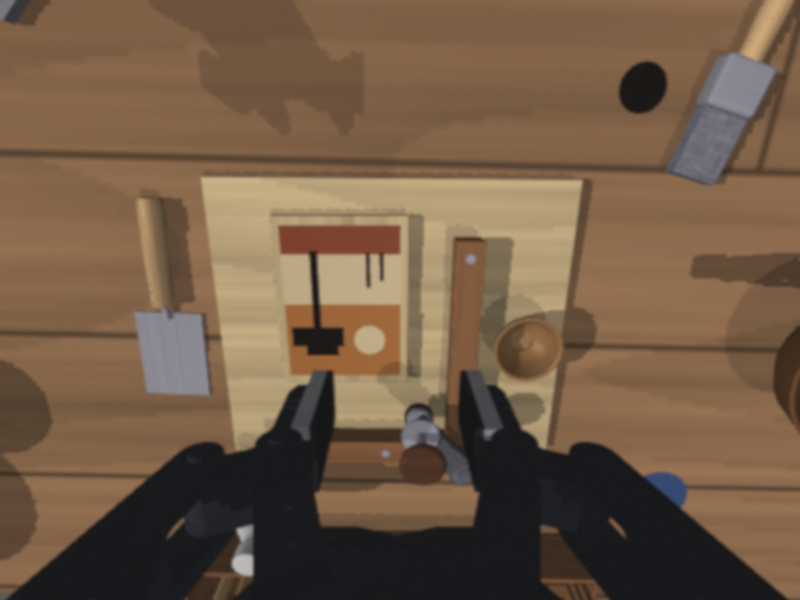

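The wrist view is inverted (up is toward the robot). It shows:
- **Board:** corners at about (273,213), (406,213), (408,378) and (283,380).
- **Base:** near edge from (203,178) to (583,180).
- **Left fence:** inner edge from (455,240) to (447,400).
- **Far fence:** inner edge near row 430.
- **Knob:** at (423,463).

Run:
```python
from h import *
c=grab("wrist")
f=lambda L,z:[ray(c,(x*.7,y*.7),z)[:3].round(4) for x,y in L]
print("board",rect(f([(406,213),(408,378),(283,380),(273,213)],.024)))
b=f([(203,178),(583,180),(550,445),(236,445)],.012);print("base",b, rect([b[1],b[2],b[3],b[0]]))
print("left fence top",f([(455,240),(447,400)],.037))
print("far fence top",f([(335,430),(400,430)],.037))
print("knob",f([(423,463)],.105))
```

```text
board (array([ 0.545875, -0.048475]), np.float64(0.029212466719821726), [np.float64(0.1583776815084752), np.float64(0.16049999999999998), np.float64(0.11414486409821512), np.float64(0.12172431967359686)])
base [array([ 0.4412, -0.1693,  0.012 ]), array([0.4336, 0.1591, 0.012 ]), array([0.7045, 0.1683, 0.012 ]), array([ 0.7136, -0.1645,  0.012 ])] (array([ 0.573225, -0.0016  ]), np.float64(0.02548223723908726), [np.float64(0.27105617498961354), np.float64(0.27244228746653854), np.float64(0.32848792976302804), np.float64(0.3329243908156926)])
left fence top [array([0.4844, 0.0485, 0.037 ]), array([0.6383, 0.0517, 0.037 ])]
far fence top [array([ 0.6748, -0.0558,  0.037 ]), array([0.673 , 0.0079, 0.037 ])]
knob [array([0.6571, 0.0256, 0.105 ])]
```

Run:
```python
from h import *
go([.436,-.051,.05],np.pi+.024)
```

```text
travel [ 1.626 -1.245  5.246] turn 0.005 clock 1.77
```

```bash
python3 -m crank '{"travel":[[0.8,-0.6,0.5],[1.63,-1.24,1],[1.63,-1.24,2],[1.63,-1.24,3],[1.63,-1.24,4]],"turn":[0,0,0,0,0]}'
python3 -m crank '{"travel":[[0,0,0.6],[0,0,1.25],[0,0,1.6],[0,0,2],[0,0,2.1]],"turn":[0,0,0,0,0]}'
python3 -m crank '{"travel":[[0,0,0.03],[0,0,0.04],[0,0,0.04]],"turn":[0,0,0]}'
python3 -c "
from h import *
go([.436,-.051,.015],np.pi+.024)
c=grab('wrist');cv2.imwrite('pics/w2.png',c['image'][:,:,::-1])"
```

```text
clock: 2.18
tcp_pos: [0.4358, -0.0501, 0.0995]
orientation: [0.001, -0.015, 1.0, -0.0]
wrist_force: [0.3, -0.3, -1.0]
finger_gap: 0.0449
clock: 2.6
tcp_pos: [0.4344, -0.049, 0.0142]
orientation: [-0.002, -0.016, 1.0, 0.001]
wrist_force: [-0.5, -0.6, -0.1]
finger_gap: 0.045
clock: 2.85
tcp_pos: [0.4374, -0.0509, 0.0155]
orientation: [0.001, -0.015, 1.0, -0.0]
wrist_force: [-0.2, -0.2, 0.6]
finger_gap: 0.0451
travel [ 0.035 -0.002  0.011] turn 0.006 clock 2.85
```

View pics/w2.png

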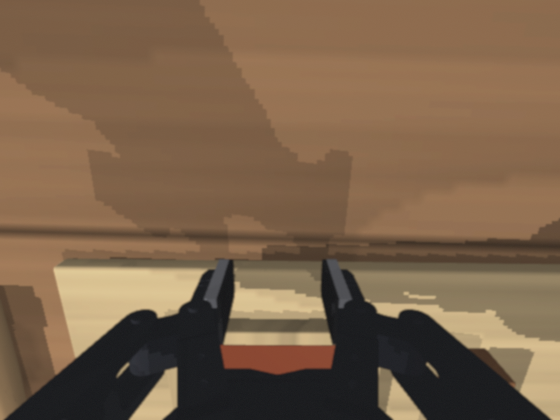

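The fingertips are down behind the board's near edge (row ~325) and the base edge is at row ~265. Next I push along +x.

```bash
python3 -m crank '{"travel":[[-0.15,0,0],[-0.3,0,0],[-0.42,0,0],[-0.54,0,0],[-0.66,0,0]],"turn":[0,0,0,0,0]}'
python3 -m crank '{"travel":[[-0.12,0,0],[-0.24,0,0],[-0.36,0,0],[-0.48,0,0],[-0.55,0,0]],"turn":[0,0,0,0,0]}'
python3 -m crank '{"travel":[[-0.06,0,0],[-0.12,0,0],[-0.16,0,0],[-0.16,0,0]],"turn":[0,0,0,0]}'
python3 -c "
from h import *
go([.436,-.051,.015],np.pi+.024)
c=grab('scene')
cv2.imwrite('pics/s3.png',cv2.resize(c['image'][195:315,175:345,::-1],None,fx=4.5,fy=4.5,interpolation=2))"
```

```text
clock: 3.32
tcp_pos: [0.4631, -0.0505, 0.0145]
orientation: [-0.0, -0.015, 1.0, -0.0]
wrist_force: [-2.8, 0.1, 1.2]
finger_gap: 0.0454
clock: 3.73
tcp_pos: [0.4861, -0.0498, 0.0144]
orientation: [0.0, -0.015, 1.0, 0.0]
wrist_force: [-0.3, -0.6, -0.5]
finger_gap: 0.045
clock: 4.07
tcp_pos: [0.492, -0.0496, 0.0145]
orientation: [0.0, -0.015, 1.0, 0.0]
wrist_force: [-0.1, -0.8, 0.3]
finger_gap: 0.045
travel [ 1.4    0.006 -0.014] turn 0.005 clock 4.07
```

View pics/s3.png

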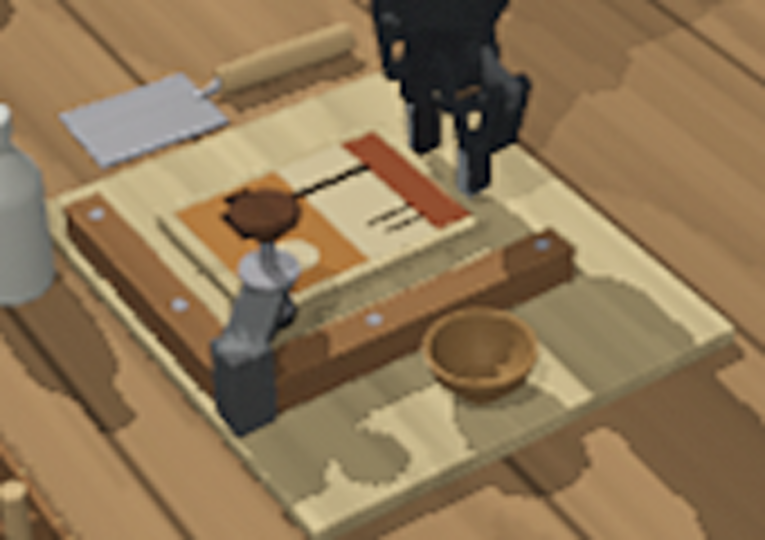

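The board is square to the press: its near edge is off the fingertips with a ~9–12 mm gap left at the far fence and ~40 mm at the left fence. Next I lift, turn 90° and push along +y.

```bash
python3 -m crank '{"travel":[[0.3,0,0],[0.5,0,-0.5],[0.5,0,-1.3],[0.5,0.0,-2],[0.5,0.0,-2]],"turn":[0,0,0,0,0]}'
python3 -m crank '{"travel":[[0,-0.5,0],[0,-1,0],[0,-1.5,0],[0,-2,0],[0,-2.4,0]],"turn":[-0.12,-0.24,-0.36,-0.48,-0.6]}'
python3 -m crank '{"travel":[[0,0,0],[0,0,0],[0,0,0],[0,0,0],[0,0,0]],"turn":[-0.12,-0.24,-0.36,-0.48,-0.6]}'
python3 -m crank '{"travel":[[0,0,0],[0,0,0],[0,0,0],[0,0,0],[0,0,0]],"turn":[-0.12,-0.24,-0.37,-0.37,-0.37]}'
python3 -c "
from h import *
go([.582,-.15,.06],np.pi*1.5+.024)"
```

```text
clock: 4.53
tcp_pos: [0.4752, -0.0511, 0.0998]
orientation: [0.005, -0.015, 1.0, -0.001]
wrist_force: [1.1, -0.7, -0.2]
finger_gap: 0.045
clock: 4.95
tcp_pos: [0.4747, -0.1475, 0.0945]
orientation: [0.001, -0.312, 0.95, -0.0]
wrist_force: [-0.8, 0.3, -0.8]
finger_gap: 0.045
clock: 5.37
tcp_pos: [0.4745, -0.1463, 0.0943]
orientation: [0.0, -0.579, 0.815, -0.0]
wrist_force: [0.1, -0.0, 0.4]
finger_gap: 0.045
clock: 5.78
tcp_pos: [0.4744, -0.1462, 0.0944]
orientation: [-0.0, 0.716, -0.698, 0.0]
wrist_force: [-0.1, 0.5, -0.2]
finger_gap: 0.0454
travel [ 0.164 -2.686  0.861] turn 0.001 clock 5.78
```

```bash
python3 -m crank '{"travel":[[0.05,-0.9,0],[0.1,-1.8,0],[0.16,-2.69,0.3],[0.16,-2.69,1.1],[0.16,-2.69,1.6]],"turn":[0,0,0,0,0]}'
python3 -m crank '{"travel":[[0,0,0.25],[0,0,0.38],[0,0,0.38]],"turn":[0,0,0]}'
python3 -m crank '{"travel":[[-0.15,0,0],[-0.3,0,0],[-0.45,0,0],[-0.58,0,0],[-0.7,0,0]],"turn":[0,0,0,0,0]}'
python3 -m crank '{"travel":[[-0.12,0,0],[-0.24,0,0],[-0.36,0,0],[-0.48,0,0],[-0.55,0,0]],"turn":[0,0,0,0,0]}'
python3 -c "
from h import *
go([.582,-.15,.015],np.pi*1.5+.024)"
```

```text
clock: 6.2
tcp_pos: [0.5847, -0.1498, 0.029]
orientation: [-0.001, 0.716, -0.698, 0.001]
wrist_force: [-1.4, 1.0, -1.0]
finger_gap: 0.0449
clock: 6.45
tcp_pos: [0.581, -0.1491, 0.0143]
orientation: [0.0, 0.717, -0.698, -0.001]
wrist_force: [-0.4, -0.8, -0.7]
finger_gap: 0.0452
clock: 6.87
tcp_pos: [0.5816, -0.1207, 0.0162]
orientation: [-0.0, 0.717, -0.697, 0.001]
wrist_force: [0.1, 0.3, -0.3]
finger_gap: 0.0452
clock: 7.28
tcp_pos: [0.5807, -0.099, 0.0155]
orientation: [-0.0, 0.717, -0.697, 0.0]
wrist_force: [0.3, -2.4, 2.0]
finger_gap: 0.0453
travel [1.275 0.005 0.012] turn 0.005 clock 7.28
```

```bash
python3 -m crank '{"travel":[[-0.1,0,0],[-0.2,0,0],[-0.28,0,0]],"turn":[0,0,0]}'
python3 -m crank '{"travel":[[-0.04,0,0],[-0.08,0,0],[-0.1,0,0]],"turn":[0,0,0]}'
python3 -m crank '{"travel":[[-0.03,0,0],[-0.05,0,0],[-0.05,0,0]],"turn":[0,0,0]}'
python3 -m crank '{"travel":[[-0.03,0,0],[-0.05,0,0],[-0.05,0,0]],"turn":[0,0,0]}'
```

```text
clock: 7.53
tcp_pos: [0.5802, -0.088, 0.0152]
orientation: [0.0, 0.717, -0.697, -0.0]
wrist_force: [0.7, -2.4, 2.5]
finger_gap: 0.0449
clock: 7.78
tcp_pos: [0.5801, -0.0841, 0.0152]
orientation: [0.0, 0.717, -0.697, -0.0]
wrist_force: [0.5, -2.2, 1.5]
finger_gap: 0.0449
clock: 8.03
tcp_pos: [0.58, -0.0821, 0.0152]
orientation: [-0.0, 0.717, -0.697, -0.0]
wrist_force: [-0.1, -1.5, 1.1]
finger_gap: 0.0447
clock: 8.28
tcp_pos: [0.5796, -0.0813, 0.0153]
orientation: [0.001, 0.717, -0.697, 0.0]
wrist_force: [-1.2, -6.3, 1.5]
finger_gap: 0.0452
```

```bash
python3 -m crank '{"travel":[[-0.02,0,0],[-0.03,0,0],[-0.03,0,0]],"turn":[0,0,0]}'
python3 -m crank '{"travel":[[-0.02,0,0],[-0.02,0,0]],"turn":[0,0]}'
python3 -c "
from h import *
go([.582,-.15,.015],np.pi*1.5+.024)"
```

```text
clock: 8.53
tcp_pos: [0.5794, -0.0811, 0.0153]
orientation: [0.002, 0.716, -0.698, 0.001]
wrist_force: [-2.1, -8.1, 2.1]
finger_gap: 0.0452
clock: 8.7
tcp_pos: [0.5792, -0.0809, 0.0153]
orientation: [0.002, 0.716, -0.698, 0.001]
wrist_force: [-3.7, -11.0, 1.6]
finger_gap: 0.0451
travel [ 1.729 -0.025  0.016] turn 0.002 clock 8.7
```

```bash
python3 -m crank '{"travel":[[0.4,0,0],[0.6,0,-0.4],[0.6,0,-1.3],[0.6,0,-2],[0.6,0,-2]],"turn":[0,0,0,0,0]}'
python3 -m crank '{"travel":[[0,0.7,0],[0,1.4,0],[0,2.1,0],[0,2.8,0],[0,2.8,0]],"turn":[0.12,0.24,0.36,0.48,0.6]}'
python3 -m crank '{"travel":[[0,0,0],[0,0,0],[0,0,0],[0,0,0],[0,0,0]],"turn":[0.12,0.24,0.36,0.48,0.6]}'
python3 -m crank '{"travel":[[0,0,0],[0,0,0],[0,0,0],[0,0,0],[0,0,0]],"turn":[0.12,0.24,0.37,0.37,0.37]}'
python3 -c "
from h import *
go([.475,-.0125,.015],np.pi+.024)"
```

```text
clock: 9.12
tcp_pos: [0.5839, -0.1029, 0.1009]
orientation: [-0.002, 0.717, -0.697, 0.003]
wrist_force: [0.9, -0.2, 0.2]
finger_gap: 0.045
clock: 9.53
tcp_pos: [0.4619, -0.1031, 0.0936]
orientation: [-0.002, -0.476, 0.879, 0.003]
wrist_force: [-1.7, 0.8, -0.4]
finger_gap: 0.045
clock: 9.95
tcp_pos: [0.4681, -0.1046, 0.0947]
orientation: [-0.0, -0.196, 0.981, 0.001]
wrist_force: [-0.5, 0.2, 0.4]
finger_gap: 0.0451
clock: 10.37
tcp_pos: [0.4683, -0.1049, 0.0948]
orientation: [-0.0, -0.016, 1.0, 0.001]
wrist_force: [0.6, -0.3, 1.1]
finger_gap: 0.0454
travel [-0.245  2.301  1.997] turn 0.009 clock 10.37
```

```bash
python3 -m crank '{"travel":[[0,0.8,0],[0,1.6,0],[-0.1,2.3,0.5],[-0.1,2.3,1.2],[-0.1,2.3,1.8]],"turn":[0,0,0,0,0]}'
python3 -m crank '{"travel":[[0,0,0.1],[0,0,0.2],[0,0,0.2]],"turn":[0,0,0]}'
python3 -m crank '{"travel":[[-0.12,0,0],[-0.24,0,0],[-0.36,0,0],[-0.46,0,0],[-0.55,0,0]],"turn":[0,0,0,0,0]}'
python3 -m crank '{"travel":[[-0.05,0,0],[-0.1,0,0],[-0.1,0,0]],"turn":[0,0,0]}'
```

```text
clock: 10.78
tcp_pos: [0.4702, -0.0115, 0.0226]
orientation: [0.001, -0.018, 1.0, 0.0]
wrist_force: [0.1, -0.7, -0.7]
finger_gap: 0.045
clock: 11.03
tcp_pos: [0.4698, -0.0134, 0.0152]
orientation: [-0.0, -0.015, 1.0, 0.0]
wrist_force: [-0.2, -0.2, 0.4]
finger_gap: 0.0449
clock: 11.45
tcp_pos: [0.4925, -0.0131, 0.0158]
orientation: [0.0, -0.014, 1.0, -0.0]
wrist_force: [-3.2, -1.6, 1.7]
finger_gap: 0.045
clock: 11.7
tcp_pos: [0.496, -0.0126, 0.0152]
orientation: [-0.0, -0.015, 1.0, 0.0]
wrist_force: [-1.2, -0.4, 1.8]
finger_gap: 0.0452
```

```bash
python3 -m crank '{"travel":[[-0.05,0,0],[-0.08,0,0],[-0.08,0,0]],"turn":[0,0,0]}'
python3 -m crank '{"travel":[[-0.04,0,0],[-0.06,0,0],[-0.06,0,0]],"turn":[0,0,0]}'
python3 -m crank '{"travel":[[-0.03,0,0],[-0.05,0,0],[-0.05,0,0]],"turn":[0,0,0]}'
```

```text
clock: 11.95
tcp_pos: [0.4996, -0.0125, 0.0152]
orientation: [0.0, -0.015, 1.0, 0.0]
wrist_force: [-0.3, -1.1, -0.2]
finger_gap: 0.0447
clock: 12.2
tcp_pos: [0.502, -0.0124, 0.0153]
orientation: [0.0, -0.015, 1.0, 0.0]
wrist_force: [-1.3, 0.1, 0.2]
finger_gap: 0.0451
clock: 12.45
tcp_pos: [0.5039, -0.0124, 0.0153]
orientation: [0.0, -0.015, 1.0, 0.0]
wrist_force: [-0.5, -0.4, -1.1]
finger_gap: 0.0449
```

```bash
python3 -m crank '{"travel":[[-0.03,0,0],[-0.05,0,0],[-0.05,0,0]],"turn":[0,0,0]}'
python3 -m crank '{"travel":[[-0.03,0,0],[-0.04,0,0],[-0.04,0,0]],"turn":[0,0,0]}'
python3 -c "
from h import *
c=grab('scene')
cv2.imwrite('pics/s4.png',cv2.resize(c['image'][195:315,175:345,::-1],None,fx=4.5,fy=4.5,interpolation=2))"
```

```text
clock: 12.7
tcp_pos: [0.5059, -0.0123, 0.0153]
orientation: [0.0, -0.015, 1.0, 0.0]
wrist_force: [-0.9, -0.5, -0.6]
finger_gap: 0.0448
clock: 12.95
tcp_pos: [0.5074, -0.0123, 0.0153]
orientation: [0.0, -0.015, 1.0, 0.0]
wrist_force: [0.2, 0.0, -0.9]
finger_gap: 0.0451
```

View pics/s4.png

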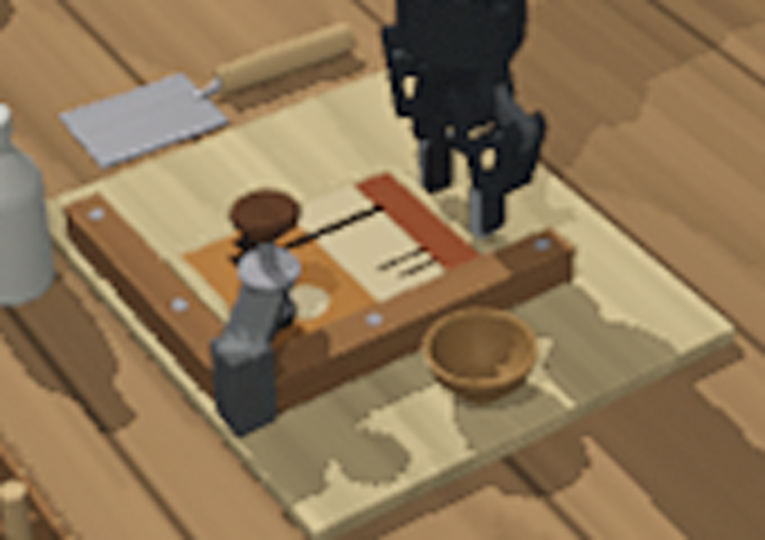

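The board is now against the left fence. A pale strip remains at the far fence around (165,235), and there's been no contact force yet, so I keep pushing in x.

```bash
python3 -m crank '{"travel":[[-0.03,0,0],[-0.05,0,0],[-0.05,0,0]],"turn":[0,0,0]}'
python3 -m crank '{"travel":[[-0.03,0,0],[-0.04,0,0],[-0.04,0,0]],"turn":[0,0,0]}'
python3 -m crank '{"travel":[[-0.03,0,0],[-0.04,0,0],[-0.04,0,0]],"turn":[0,0,0]}'
```

```text
clock: 13.25
tcp_pos: [0.5094, -0.0122, 0.0153]
orientation: [0.0, -0.015, 1.0, 0.0]
wrist_force: [-0.8, 0.1, 0.6]
finger_gap: 0.0449
clock: 13.5
tcp_pos: [0.511, -0.0122, 0.0153]
orientation: [0.0, -0.015, 1.0, 0.0]
wrist_force: [-1.0, 1.3, 0.0]
finger_gap: 0.0451
clock: 13.75
tcp_pos: [0.5126, -0.0121, 0.0153]
orientation: [0.0, -0.015, 1.0, 0.0]
wrist_force: [-2.0, -1.4, 0.9]
finger_gap: 0.0448
```

```bash
python3 -m crank '{"travel":[[-0.03,0,0],[-0.04,0,0],[-0.04,0,0]],"turn":[0,0,0]}'
python3 -m crank '{"travel":[[-0.03,0,0],[-0.04,0,0],[-0.04,0,0]],"turn":[0,0,0]}'
python3 -m crank '{"travel":[[-0.03,0,0],[-0.04,0,0],[-0.04,0,0]],"turn":[0,0,0]}'
```

```text
clock: 14.0
tcp_pos: [0.5142, -0.0121, 0.0153]
orientation: [0.0, -0.015, 1.0, 0.0]
wrist_force: [-0.5, -0.3, 0.0]
finger_gap: 0.0449
clock: 14.25
tcp_pos: [0.5157, -0.0121, 0.0153]
orientation: [0.0, -0.015, 1.0, 0.0]
wrist_force: [-1.3, -0.3, 1.2]
finger_gap: 0.0452
clock: 14.5
tcp_pos: [0.5158, -0.012, 0.0151]
orientation: [-0.001, -0.014, 1.0, -0.0]
wrist_force: [-4.7, -1.5, 4.1]
finger_gap: 0.0452
```

```bash
python3 -m crank '{"travel":[[-0.02,0,0],[-0.04,0,0],[-0.04,0,0]],"turn":[0,0,0]}'
python3 -m crank '{"travel":[[-0.02,0,0],[-0.04,0,0],[-0.04,0,0]],"turn":[0,0,0]}'
python3 -c "
from h import *
c=grab('side')
cv2.imwrite('pics/sd5.png',cv2.resize(c['image'][165:265,245:375,::-1],None,fx=6,fy=6,interpolation=2))"
```

```text
clock: 14.75
tcp_pos: [0.5159, -0.012, 0.0149]
orientation: [-0.003, -0.014, 1.0, -0.0]
wrist_force: [-9.2, -1.7, 5.7]
finger_gap: 0.0449
clock: 15.0
tcp_pos: [0.516, -0.012, 0.0148]
orientation: [-0.004, -0.014, 1.0, -0.0]
wrist_force: [-12.9, -1.7, 10.6]
finger_gap: 0.0452
```

View pics/sd5.png

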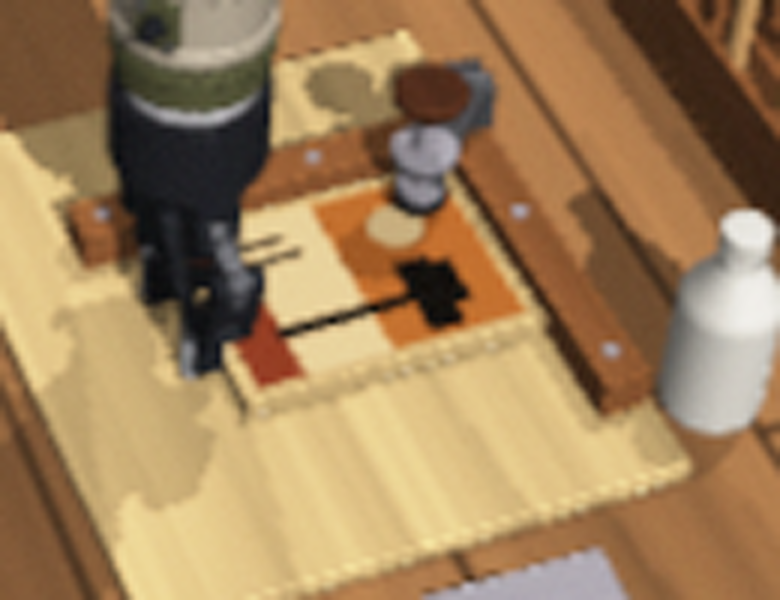

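The board is against the far fence and looks square. A second y push will confirm it's still flush on the left fence.

```bash
python3 -m crank '{"travel":[[0.4,0,0],[0.7,0,-0.4],[0.7,0,-1.3],[0.7,0,-2],[0.7,0,-2]],"turn":[0,0,0,0,0]}'
python3 -m crank '{"travel":[[0,-0.5,0],[0,-1,0],[0,-1.6,0],[0,-2.2,0],[0,-2.7,0]],"turn":[-0.12,-0.24,-0.36,-0.48,-0.6]}'
python3 -m crank '{"travel":[[0,0,0],[0,0,0],[0,0,0],[0,0,0],[0,0,0]],"turn":[-0.12,-0.24,-0.36,-0.48,-0.6]}'
python3 -m crank '{"travel":[[0,0,0],[0,0,0],[0,0,0],[0,0,0],[0,0,0]],"turn":[-0.12,-0.24,-0.37,-0.37,-0.37]}'
python3 -c "
from h import *
go([.6,-.108,.015],np.pi*1.5+.024)"
```

```text
clock: 15.47
tcp_pos: [0.4969, -0.0133, 0.101]
orientation: [0.005, -0.015, 1.0, -0.001]
wrist_force: [1.8, 0.1, -0.3]
finger_gap: 0.0447
clock: 15.88
tcp_pos: [0.4966, -0.1221, 0.0954]
orientation: [0.001, -0.312, 0.95, -0.001]
wrist_force: [-0.1, 0.8, -0.5]
finger_gap: 0.0453
clock: 16.3
tcp_pos: [0.4964, -0.1209, 0.0952]
orientation: [0.001, -0.579, 0.815, -0.0]
wrist_force: [-0.4, 0.7, -0.7]
finger_gap: 0.0454
clock: 16.72
tcp_pos: [0.4961, -0.1207, 0.0953]
orientation: [-0.0, 0.716, -0.698, 0.0]
wrist_force: [1.3, -0.0, 0.4]
finger_gap: 0.0453
travel [-0.252 -2.603  2.009] turn 0.001 clock 16.72
```

```bash
python3 -m crank '{"travel":[[0,-0.9,0],[0,-1.8,0],[0,-2.6,0.3],[0,-2.6,1.1],[0,-2.6,1.8]],"turn":[0,0,0,0,0]}'
python3 -m crank '{"travel":[[0,0,0.1],[0,0,0.2],[0,0,0.2]],"turn":[0,0,0]}'
python3 -m crank '{"travel":[[-0.2,0,0],[-0.4,0,0],[-0.6,0,0],[-0.75,0,0],[-0.85,0,0]],"turn":[0,0,0,0,0]}'
python3 -m crank '{"travel":[[-0.05,0,0],[-0.08,0,0],[-0.08,0,0]],"turn":[0,0,0]}'
python3 -m crank '{"travel":[[-0.04,0,0],[-0.06,0,0],[-0.06,0,0]],"turn":[0,0,0]}'
```

```text
clock: 17.13
tcp_pos: [0.6034, -0.1182, 0.0232]
orientation: [-0.001, 0.716, -0.698, 0.002]
wrist_force: [-1.8, 0.2, -1.8]
finger_gap: 0.0452
clock: 17.38
tcp_pos: [0.5992, -0.1177, 0.0152]
orientation: [0.0, 0.717, -0.698, -0.0]
wrist_force: [0.2, 0.6, 0.5]
finger_gap: 0.0452
clock: 17.8
tcp_pos: [0.5988, -0.0825, 0.0162]
orientation: [-0.0, 0.717, -0.697, 0.0]
wrist_force: [-0.4, 0.6, -0.3]
finger_gap: 0.0449
clock: 18.05
tcp_pos: [0.5988, -0.0808, 0.0157]
orientation: [0.0, 0.717, -0.697, 0.001]
wrist_force: [0.4, -1.2, 0.8]
finger_gap: 0.0452
clock: 18.3
tcp_pos: [0.5988, -0.0805, 0.0156]
orientation: [0.001, 0.716, -0.698, 0.002]
wrist_force: [-1.3, -7.3, 1.6]
finger_gap: 0.0452
```

Contact came at the same line as before, so the board is flush on both fences. Now I back off, lift, shut the fingers and go over the knob at about (0.658, 0.024).

```bash
python3 -m crank '{"travel":[[-0.04,0,0],[-0.04,0,0]],"turn":[0,0]}'
python3 -m crank '{"travel":[[0.4,0,0],[0.6,0,-0.4],[0.6,0,-1.4],[0.6,0,-2.4],[0.6,0,-3.4]],"turn":[0,0,0,0,0]}' 0 20
python3 -m crank '{"travel":[[0,0,-0.5],[0,0,-0.5],[0,0,-0.5]],"turn":[0,0,0]}'
python3 -c "
from h import *
go([.658,.024,.120],np.pi*1.5+.024)"
```

```text
clock: 18.47
tcp_pos: [0.5988, -0.0804, 0.0157]
orientation: [0.002, 0.716, -0.698, 0.003]
wrist_force: [-1.5, -11.5, 2.1]
finger_gap: 0.0451
clock: 18.88
tcp_pos: [0.5981, -0.1005, 0.1519]
orientation: [0.0, 0.717, -0.697, -0.001]
wrist_force: [0.7, 0.0, 0.6]
finger_gap: 0.0
clock: 19.13
tcp_pos: [0.6, -0.1008, 0.1727]
orientation: [-0.001, 0.717, -0.697, 0.001]
wrist_force: [-0.1, 0.4, -0.2]
finger_gap: -0.0004
travel [-3.078 -1.533  1.322] turn 0.004 clock 19.13
```

```bash
python3 -m crank '{"travel":[[-0.75,-0.4,0],[-1.5,-0.8,0],[-2.3,-1.15,0],[-3.08,-1.53,0.3],[-3.08,-1.53,0.9]],"turn":[0,0,0,0,0]}'
python3 -m crank '{"travel":[[0,0,0.2],[0,0,0.3],[0,0,0.3]],"turn":[0,0,0]}'
python3 -c "
from h import *
go([.658,.024,.109],np.pi*1.5+.024)
c=grab('scene')
a=cv2.resize(c['image'][205:295,190:320,::-1],None,fx=3,fy=3,interpolation=2)
c=grab('side')
b=cv2.resize(c['image'][160:250,255:385,::-1],None,fx=3,fy=3,interpolation=2)
cv2.imwrite('pics/k6.png',np.hstack([a,b]))"
```

```text
clock: 19.55
tcp_pos: [0.6594, 0.03, 0.1353]
orientation: [-0.002, 0.719, -0.695, 0.001]
wrist_force: [1.2, -0.4, -0.0]
finger_gap: -0.0001
clock: 19.8
tcp_pos: [0.6547, 0.0238, 0.1207]
orientation: [0.002, 0.717, -0.697, -0.002]
wrist_force: [-0.9, -0.0, -0.4]
finger_gap: 0.0001
travel [-0.003 -0.085  0.291] turn 0.003 clock 19.8
```

View pics/k6.png

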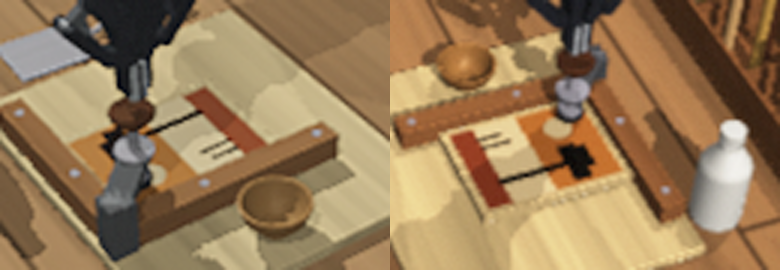

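Both views show the fingertips centred just above the knob, and the board flush against both fences. I descend in small steps.

```bash
python3 -m crank '{"travel":[[0,0,0.1],[0,0,0.2],[0,0,0.25],[0,0,0.25]],"turn":[0,0,0,0]}'
python3 -m crank '{"travel":[[0,0,0.04],[0,0,0.08],[0,0,0.08]],"turn":[0,0,0]}'
python3 -m crank '{"travel":[[0,0,0.04],[0,0,0.08],[0,0,0.08]],"turn":[0,0,0]}'
```

```text
clock: 20.23
tcp_pos: [0.6564, 0.024, 0.1131]
orientation: [0.0, 0.717, -0.697, -0.0]
wrist_force: [0.2, 0.1, 0.3]
finger_gap: -0.0002
clock: 20.48
tcp_pos: [0.6565, 0.0244, 0.1099]
orientation: [0.0, 0.717, -0.697, -0.0]
wrist_force: [-1.3, -0.4, 0.7]
finger_gap: 0.0
clock: 20.73
tcp_pos: [0.6568, 0.0244, 0.1069]
orientation: [-0.0, 0.717, -0.697, 0.0]
wrist_force: [-0.4, -0.1, 1.9]
finger_gap: -0.0002
```

```bash
python3 -m crank '{"travel":[[0,0,0.05],[0,0,0.1],[0,0,0.14],[0,0,0.14]],"turn":[0,0,0,0]}'
python3 -m crank '{"travel":[[0,0,0.05],[0,0,0.1],[0,0,0.14],[0,0,0.14]],"turn":[0,0,0,0]}'
```

```text
clock: 21.07
tcp_pos: [0.6569, 0.0244, 0.1013]
orientation: [-0.0, 0.717, -0.697, 0.0]
wrist_force: [-0.2, -0.0, 2.8]
finger_gap: -0.0001
clock: 21.4
tcp_pos: [0.6569, 0.0244, 0.0966]
orientation: [-0.0, 0.717, -0.697, 0.0]
wrist_force: [-1.7, -0.0, 8.7]
finger_gap: 0.0
```

```bash
python3 -m crank '{"travel":[[0,0,0.03],[0,0,0.06],[0,0,0.08],[0,0,0.08]],"turn":[0,0,0,0]}'
python3 -m crank '{"travel":[[0,0,0],[0,0,0],[0,0,0],[0,0,0]],"turn":[0,0,0,0]}'
python3 -c "
from h import *
print(get_state()['tcp_pos'],get_state()['wrist_force'])
c=grab('scene')
a=cv2.resize(c['image'][205:295,190:320,::-1],None,fx=3,fy=3,interpolation=2)
c=grab('side')
b=cv2.resize(c['image'][160:250,255:385,::-1],None,fx=3,fy=3,interpolation=2)
cv2.imwrite('pics/k7.png',np.hstack([a,b]))"
```

```text
clock: 21.73
tcp_pos: [0.6569, 0.0244, 0.094]
orientation: [-0.0, 0.717, -0.697, 0.001]
wrist_force: [-3.1, -0.7, 11.0]
finger_gap: 0.0001
clock: 22.07
tcp_pos: [0.6569, 0.0244, 0.0942]
orientation: [-0.001, 0.717, -0.697, 0.001]
wrist_force: [-3.2, 1.0, 10.8]
finger_gap: 0.0001
[0.65690302 0.02437241 0.09421044] [-3.23702686  1.01498726 10.84166052]
```

View pics/k7.png

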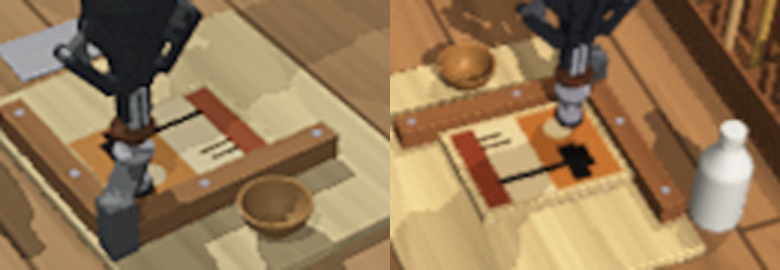

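The knob is pressed about 15 mm (TCP z 0.094, about 11–12 N), the foot is on the board, and the board and bystanders haven't moved.

```bash
python3 -c "
from workcell import *
print(hand_in()); s=get_state(); print(s['clock'],s['tcp_pos'],s['wrist_force'])"
```

```text
the job is handed in; nothing more can be done
None
the job is handed in; nothing more can be done
```

The board is seated in the corner of both fences, and the job was handed in at about 22 s with the knob still held down.

- **Seating:** I pushed the board with the fingertips in +x, then +y, then +x again and +y again, until each fence pushed back with about 11–13 N. The second y push met the left fence on the same line as the first. Both camera views show the board square and flush.
- **Knob:** I pressed it with the closed fingers to a height of 94.2 mm, which is about 14.8 mm of travel. The force was about 11 N, close to the 12 N expected and well short of the bottom stop.
- **Surroundings:** The small bowl and bottle look unmoved in the last pictures. The other bystanders were outside those crops or only partly in them, so I did not check them; the arm kept clear of them.
- **Disagreements:** My first picture estimate of the far fence was about 10 mm short. Contact force and the knob's position agreed on the true place. While holding, there is also a small sideways force of about 3 N at the knob.

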